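# Nip up the sunken clamp screw on the antenna boom

### The job

Take the larger of the two T-handle hex keys out of the wooden stand and fit it into the socket screw at the bottom of the deep hole in the boom clamp: you cannot see how the socket is turned, so turn the key under light pressure until it drops fully home, never leaning hard on it. Then turn the screw clockwise (seen from above) until it comes to its stop, without forcing it past that, and leave the key standing fully home in the screw, let go. Leave the smaller key, the mug and the microphone where they are.

Things in the scene. Friction and masses are not known exactly. Their poses are not given: they have to be found in the camera images.
- big_key_grip (a point): centre of the black handle bar of the larger T-handle hex key: bar 90 mm long (point x), 16 mm wide (point y), 20 mm high, across the top of a straight six-sided steel blade, 17 mm across flats (21 mm across its crisp corners), which runs 115 mm straight down (point -z) from here to its flat square end. At the start it stands upright, 45 mm deep, in either hole of the stand. About 0.32 kg
- big_key_tip (a point): centre of the lower end face of the larger key's blade, 115 mm below the centre of its handle bar; z points up the blade, x along the handle bar. The blade is six-sided, so it fits the socket at every 60 degrees of turn
- small_key_grip (a point): centre of the handle bar of the smaller T-handle hex key (bar 62 x 12 x 14 mm, blade 12 mm across flats, bar centre 92 mm above its tip), standing in the other hole of the stand, 100 mm away; not to be disturbed
- stand: wooden block, 75 (x) x 185 (y) x 60 mm high, fixed to the desk, with two upright blind holes of 22.5 mm diameter, 45 mm deep, at y = +50 mm and -50 mm; origin at the centre of its underside
- clamp: aluminium boom clamp fixed to the desk, 90 mm (x) x 110 mm (y) x 75 mm high, on a 150 x 165 mm dark foot plate, holding a lying steel tube of 39 mm diameter and 300 mm length along its x at y = +17.5 mm; the flat block at its -y side is the ear with the screw hole. Origin at the centre of its underside
- bore_mouth (a point): centre of the mouth, on the top face, 75 mm above the desk, of the only hole in the clamp's ear; z up. The round hole is 22.5 mm wide with a 3 mm chamfer, and 28 mm deep to the screw head, in which a six-sided socket (18 mm across flats, corners relieved, 12 mm deep, no lead-in) is hidden, turned in an unknown way. Press with 5 to 10 N while searching, never more than 40 N
- socket_floor (a point): centre of the floor of the screw's socket, 40 mm below bore_mouth on the same axis: the blade's tip rests here when the key is fully home, and 12 mm higher while the key only stands on the screw head. Its x and y axes are the clamp's and tell nothing of how the socket is turned
- screw (a joint): turn of the screw in rad from its start: 0, growing clockwise seen from above; about 0.12 N m of friction; it stays where it is left. Hard stop at 0.80 (tight): load it there with no more than about 1 N m (with a stiff arm, 0.1 rad past the stop). Anticlockwise it gives 0.15 at most. Play on the key: about 4 to 6 degrees either way. The value tells nothing of how the socket is turned
- mug: white mug, 82 mm wide, 95 mm tall, origin at the centre of its underside; not to be disturbed
- fist_mic: black hand microphone lying on the desk, 95 x 56 x 28 mm, origin at the centre of its underside; not to be disturbed

How it is judged (in metres and radians):
On the way, in this order (a step that is already met when the one before it is completed fails the run):
1. the larger key is fully home in the screw's socket while the screw is not yet tight (distance between big_key_tip and socket_floor below 0.004 m and value of joint screw below 0.6 rad), for 0.1 s.
2. the screw is turned to its stop with the key in it (value of joint screw above 0.74 rad and distance between big_key_tip and socket_floor below 0.007 m), for 0.1 s.
At the end, for the whole second after the job is handed in: the screw is turned clockwise to its stop (to within 0.06 rad), the larger key stands upright (within 0.15 rad) in its socket with its tip within 4 mm of the socket floor, at rest and let go (value of joint screw above 0.74 rad and distance between big_key_tip and socket_floor below 0.004 m and angle between big_key_tip's own z axis and vertical below 0.15 rad and linear speed of big_key below 0.02 m/s); the robot touches nothing.
It fails at once if the larger key, not yet home in the socket, is pressed on the clamp or the screw with more than 40 N (contact force between big_key and clamp above 40 N and distance between big_key_tip and socket_floor above 0.006 m).
It fails at once if the screw is strained: the contact forces of the key in the socket add up to more than 200 N (a turning moment of about 1.5 N m or more) (contact force between big_key and clamp above 200 N).
It fails at once if the smaller key, the mug or the microphone is moved by more than 25 mm (distance of any of small_key_grip, mug, fist_mic from where it was at the start of the episode above 0.025 m).
It also fails if it takes over 54 s, if anything falls off the work surface, if the arm or the gripper's body presses on something with over 40 N, if the wrist force passes 120 N, or if a joint passes its speed limit or range.

### The arm

A 7-joint arm with a two-finger parallel gripper is mounted at the origin on the work surface. World frame = base frame: x ahead of the robot, y to its left, z up, the work surface at z = 0. Lengths are in mm, angles in rad, forces in N, time in s.
With the tool pointing down it reaches from about 350 to 775 mm from the base axis. Payload 3.1 kg.
Tool frame: the origin (TCP) lies at the centre of the arm's flange, where the gripper is bolted on; the fingertips stand 173 mm ahead of it and the grasp point (between the pads) lies 155 mm ahead of it; z points along the fingers, y is the line along which they close (so a half turn about z gives the same grasp; the last joint's range is limited). The gripper opens to 85 mm and grips with 20 to 120 N. Pads are 22 mm wide; open, the fingers measure 114 mm over their backs; the gripper's body (76 mm by 85 mm) begins 54 mm behind the grasp point. The pads swing forward as they close: fully open they stand 13 mm farther back than shut.
Start: joints at [1.222, 0.311, 0.014, 1.512, -0.004, 1.319, -0.027], TCP at [166.14, -524.319, 404.704] pointing down, gripper open.
Joint ranges: [-2.7, 2.7], [-0.3, 1.91], [-1.27, 1.3], [0.12, 2.57], [-1.44, 4.58], [0.2, 2.03], [-3.05, 3.05]. Speed limits (rad/s): [2.79, 2.79, 3.14, 3.14, 3.14, 3.14, 3.14].

### API

Orientations are given as a rotation vector (axis times angle).
In Python, from cell import env gives the robot as it stands.
- The arm moves only by the tool step_arm, never from a script. Its argument "targets" is one flat list of numbers, 5 for each row, row after row: the shift along the tool's x, y, z in mm, then the turn about the tool's z in degrees, then the closure in counts, from 0 (fully open) to 255 (shut). In form: [tx, ty, tz, roll, hand, tx, ty, tz, roll, hand, ...]. A call has 1 to 10 rows; each row is the pose to reach, as a shift and turn from the pose commanded when the call began, along the tool's axes at that moment; what a row does not reach only later rows make up. A row lasts 1/10 s, in which the tool goes at most 50 mm and 8.59 degrees, less where a joint would pass 70% of its speed; a pose out of reach is approached as far as the arm can. A call with a gripper value outside its range is refused whole. The fingers move at their own pace and stop on an object; the grip force is fixed at half the most. Time passes only in rows, so rows that repeat a pose let the fingers close. It gives the time, the measured TCP pose, the force, the opening and the grip force at its end, in the units of the state.
- env.get_state(): the state, without advancing time (a new reading comes with each control period).
- env.snapshot(name): name is "scene" or "top" or "wrist"; returns the picture (480x640x3 uint8, red, green, blue); there is no depth.
- env.camera_model(name): a dict with "fx", "fy", "cx", "cy" (pixels), "R" (3x3) and "t" (3): a world point X has camera coordinates R X + t; the wrist camera has in their place "mount" (4x4, takes a point from camera to tool coordinates, whose origin is the TCP and whose axes are the flange's). Camera axes: x right, y down, z forward; pixel columns grow to the right and rows downward; lengths in mm; the calibration is good to about 2 mm. A picture is of the moment at which its call begins: read the wrist's pose just before it. camera_model takes no time and is no camera call.
- env.close_job(): hands the job in; it is judged then, once.
The state is a dict: "clock": time; "q": joint angles; "dq": joint speeds; "joint_efforts": joint torques, N m; "ee_pos": TCP position; "orientation": TCP orientation; "contact_force": force on the tool from outside, world axes, zero at the start; "moment": the same for the moment, N m; "width": finger opening in mm; "finger_force": force on a finger pad.
Only numpy, scipy, OpenCV 4.12 (cv2) and the standard library are available. Lean on these libraries where they do the work, as an engineer would, in place of code of your own. Each camera call takes 0.05 s, during which the arm holds its last target. There are 200 camera calls.

## Working session

There is one attempt and no reset: what is moved stays moved. The work goes in short steps, Python scripts to look and compute and a tool call to move; the robot and the scene stay as the last step left them, time stands still between calls to the robot, and variables do not carry over. Pictures are saved under pics/ and viewed, at most 10 in all, crops included, and the job is handed in when it is done.

Besides the shell and the picture viewer there is one more tool, called after "Request:" by a JSON object that holds its "api" and its "payload". step_arm: Moves the arm, as the interface text tells. Its arguments: {"type":"object","properties":{"targets":{"type":"array"}},"required":["targets"]}

```bash
mkdir -p pics; ls; python3 - <<'E'
from cell import env
import cv2,numpy as np
s=env.get_state();print({k:np.round(v,3) for k,v in s.items()})
for n in("scene","top"):
    im=env.snapshot(n);cv2.imwrite(f"pics/{n}0.png",im[:,:,::-1])
    print(n,{k:np.round(v,3).tolist() for k,v in env.camera_model(n).items()})
print({k:np.round(v,3).tolist() for k,v in env.camera_model("wrist").items()})
E
```

```text
pics
{'clock': np.float64(0.0), 'q': array([ 1.222,  0.312,  0.014,  1.513, -0.004,  1.319, -0.027]), 'dq': array([-0.001, -0.   , -0.   , -0.001, -0.001,  0.001,  0.   ]), 'joint_efforts': array([ 0.0000e+00, -3.7991e+01,  1.4600e-01, -2.3059e+01,  1.2000e-02,
        1.4000e-02, -0.0000e+00]), 'ee_pos': array([ 166.04 , -524.005,  403.63 ]), 'orientation': array([-3.102e+00, -4.800e-01,  1.000e-03]), 'contact_force': array([-0.314, -0.169,  0.285]), 'moment': array([ 0.066, -0.034, -0.   ]), 'finger_force': np.float64(0.0), 'width': np.float64(85.361)}
scene {'fx': 607.556, 'fy': 607.556, 'cx': 318.903, 'cy': 242.874, 'R': [[-0.226, 0.974, -0.008], [0.719, 0.161, -0.676], [-0.658, -0.158, -0.736]], 't': [129.711, -369.372, 1473.275]}
top {'fx': 478.264, 'fy': 478.264, 'cx': 303.812, 'cy': 241.584, 'R': [[0.003, -1.0, -0.004], [-0.981, -0.002, -0.195], [0.195, 0.005, -0.981]], 't': [2.007, 593.993, 814.286]}
{'fx': 388.228, 'fy': 388.228, 'cx': 315.751, 'cy': 240.542, 'mount': [[0.001, -0.963, -0.271, 67.503], [1.0, 0.001, 0.0, -0.309], [0.0, -0.271, 0.963, 30.188], [0.0, 0.0, 0.0, 1.0]]}
```

View pics/top0.png

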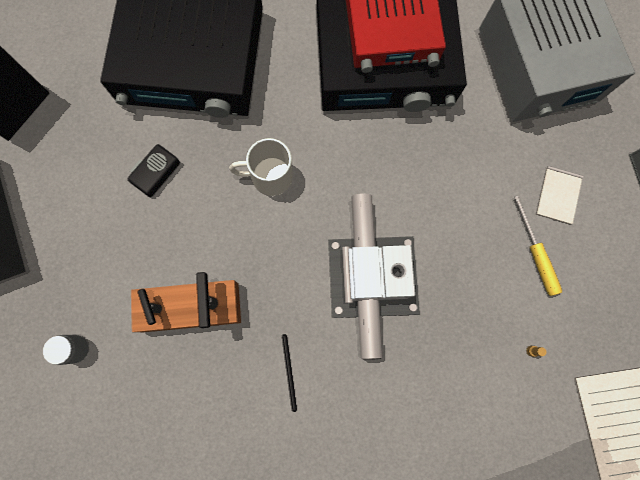

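View pics/scene0.png

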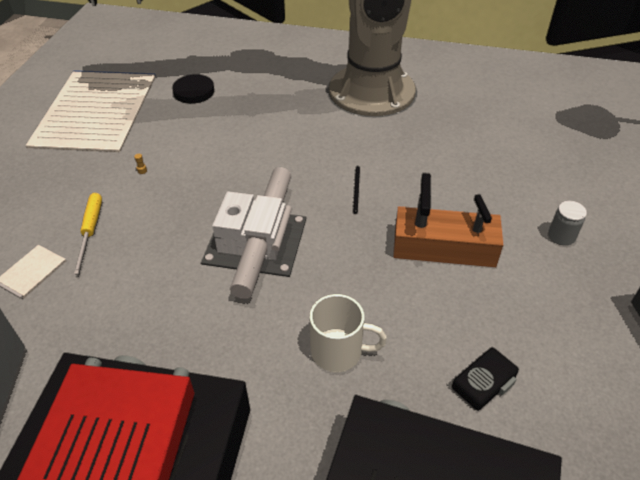

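The top view shows the stand at about (185,305) with the larger key's bar from (202,273) to (204,327). The smaller key is at (147,306), and the bore mouth is the dark disc at (398,270). The scene view agrees. Next I'll measure these, using both views.

```bash
cat > h.py <<'E'
from cell import env
import cv2,numpy as np
from scipy.spatial.transform import Rotation as Ro
def cam(n,s=None):
    m=env.camera_model(n);K=(m["fx"],m["fy"],m["cx"],m["cy"])
    if n!="wrist":
        R=np.array(m["R"]).T;return K,R,-R@np.array(m["t"])
    M=np.array(m["mount"]);T=Ro.from_rotvec(s["orientation"]).as_matrix()
    return K,T@M[:3,:3],T@M[:3,3]+np.array(s["ee_pos"])
def plane(c,uv,z):
    K,R,C=c;uv=np.atleast_2d(uv).astype(float)
    d=np.c_[(uv[:,0]-K[2])/K[0],(uv[:,1]-K[3])/K[1],np.ones(len(uv))]@R.T
    return C+d*((z-C[2])/d[:,2])[:,None]
def blobs(im,roi,thr,amin=60):
    x0,y0,x1,y1=roi;g=im[y0:y1,x0:x1].max(2)
    cs,_=cv2.findContours((g<thr).astype(np.uint8),cv2.RETR_EXTERNAL,cv2.CHAIN_APPROX_NONE)
    return [c+np.array([x0,y0]) for c in cs if cv2.contourArea(c)>amin]
E
python3 - <<'E'
from h import *
im=cv2.imread("pics/top0.png");c=cam("top")
print("C",c[2])
for roi,z,t in(((190,265,220,335),140,60),((130,280,165,330),115,60),((385,255,412,285),75,90)):
    for b in blobs(im,roi,t):
        r=cv2.minAreaRect(b);p=plane(c,cv2.boxPoints(r),z)
        print(np.round(r[0]),np.round(r[1]),r[2],"ctr",plane(c,r[0],z).round(1),p[:,:2].round(0).tolist())
E
```

```text
C [ 4.23660988e+02 -6.84262543e-01  9.14551714e+02]
[209. 300.] [17. 55.] 4.23639440536499 ctr [[481.2 156.4 140. ]] [[439.0, 172.0], [527.0, 169.0], [525.0, 141.0], [437.0, 144.0]]
[151. 305.] [36. 18.] 73.3007583618164 ctr [[474.8 256.6 115. ]] [[499.0, 281.0], [508.0, 253.0], [451.0, 232.0], [442.0, 260.0]]
[397. 270.] [10. 11.] 7.125016689300537 ctr [[ 539.2 -160.9   75. ]] [[530.0, -151.0], [550.0, -154.0], [548.0, -171.0], [528.0, -168.0]]
```

Request:
{"api": "step_arm", "payload": {"targets": [508,-561,0,-80,0,508,-561,0,-80,0,508,-561,0,-80,0,508,-561,0,-80,0,508,-561,0,-80,0,508,-561,0,-80,0,508,-561,0,-80,0,508,-561,0,-80,0,508,-561,0,-80,0,508,-561,0,-80,0]}}

```text
clock: 1.1
ee_pos: [374.2, -67.6, 404.6]
orientation: [2.066, 2.366, -0.001]
contact_force: [1.7, -0.9, 0.5]
width: 85.4
finger_force: 0.0
```

Request:
{"api": "step_arm", "payload": {"targets": [216,137,0,-80,0,216,137,0,-80,0,216,137,0,-80,0,216,137,0,-80,0,216,137,0,-80,0,216,137,0,-80,0,216,137,0,-80,0,216,137,0,-80,0,216,137,0,-80,0,216,137,0,-80,0]}}

```text
clock: 2.1
ee_pos: [481.3, 162.4, 404.0]
orientation: [-0.06, -3.14, 0.0]
contact_force: [-0.4, -0.2, -0.5]
width: 85.7
finger_force: 0.0
```

```bash
python3 - <<'E'
from h import *
s=env.get_state();im=env.snapshot("wrist")[:,:,::-1].copy();cv2.imwrite("pics/w1.png",im)
import pickle;pickle.dump(s,open("w1.pkl","wb"))
print(np.round(s["ee_pos"],1),np.round(s["orientation"],3),np.round(s["q"],2),s["clock"])
E
```

```text
[481.3 162.4 404. ] [-0.06 -3.14  0.  ] [ 0.38  0.37 -0.97  1.6   0.31  1.34  0.9 ] 2.1
```

View pics/w1.png

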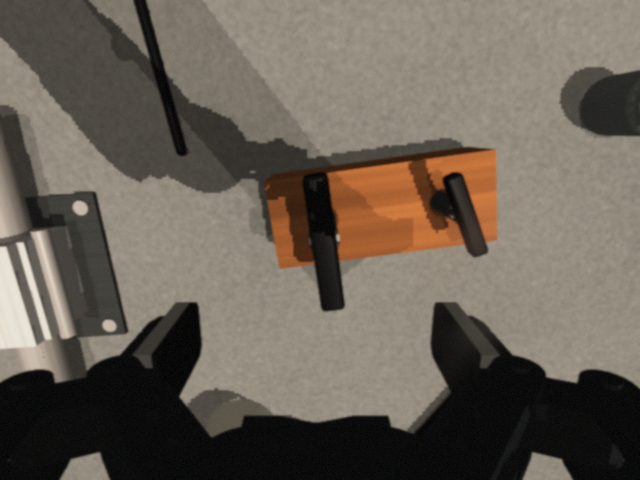

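The wrist view shows the big key's bar from (315,174) to (332,308). The small key runs from (455,175) to (478,252), and the stand lies below both. Now I'll measure the bar.

```bash
python3 - <<'E'
from h import *
import pickle
s=pickle.load(open("w1.pkl","rb"));im=cv2.imread("pics/w1.png");c=cam("wrist",s)
for b in blobs(im,(290,165,360,320),55,300):
    r=cv2.minAreaRect(b);box=cv2.boxPoints(r)
    p=plane(c,box,140)
    print(r,p[:,:2].round(1).tolist(),p.mean(0).round(1))
    # row-wise edges
    m=np.zeros(im.shape[:2],np.uint8);cv2.drawContours(m,[b],-1,1,-1)
    for v in range(175,312,15):
        u=np.where(m[v])[0]
        if len(u):print(v,u.min(),u.max(),plane(c,[[u.min(),v],[u.max()+1,v]],140)[:,:2].round(1).tolist())
for b in blobs(im,(440,165,500,262),55,300):print(cv2.minAreaRect(b),plane(c,cv2.boxPoints(cv2.minAreaRect(b)),115)[:,:2].round(0).tolist())
E
```

```text
((316.42987060546875, 236.96337890625), (147.1671905517578, 44.37220764160156), 86.12875366210938) [[429.9, 148.5], [429.1, 174.8], [524.3, 178.9], [525.3, 149.7]] [477.2 163.  140. ]
175 290 326 [[435.7, 148.6], [436.6, 170.7]]
190 303 328 [[445.0, 155.9], [445.6, 171.6]]
205 301 330 [[454.1, 154.3], [454.8, 172.6]]
220 307 334 [[463.6, 157.5], [464.3, 174.8]]
235 308 334 [[473.2, 157.7], [473.8, 174.5]]
250 312 336 [[483.0, 159.8], [483.6, 175.5]]
265 315 338 [[493.1, 161.3], [493.7, 176.6]]
280 318 340 [[503.4, 162.9], [503.9, 177.7]]
295 320 342 [[513.8, 163.8], [514.4, 178.7]]
310 325 327 [[524.6, 166.7], [524.7, 168.7]]
((458.0500183105469, 216.14999389648438), (85.06526947021484, 32.25522994995117), 71.56504821777344) [[446.0, 239.0], [440.0, 259.0], [496.0, 281.0], [503.0, 260.0]]
```

Request:
{"api": "step_arm", "payload": {"targets": [1.5,5,20,-8.4,0,1.5,5,55,-8.4,0,1.5,5,85,-8.4,0,1.5,5,105,-8.4,0,1.5,5,112,-8.4,0,1.5,5,112,-8.4,0,1.5,5,112,-8.4,150,1.5,5,112,-8.4,255,1.5,5,112,-8.4,255,1.5,5,112,-8.4,255]}}

```text
clock: 3.15
ee_pos: [480.4, 167.7, 293.4]
orientation: [-0.163, 3.136, 0.0]
contact_force: [-0.4, -0.6, 0.5]
width: 28.2
finger_force: 0.0
```

```bash
python3 - <<'E'
from h import *
s=env.get_state();im=env.snapshot("wrist")[:,:,::-1].copy();cv2.imwrite("pics/w2.png",im)
print({k:np.round(v,2).tolist() for k,v in s.items()})
E
```

```text
{'clock': 3.15, 'q': [0.33, 0.48, -0.94, 1.76, 0.43, 1.12, 0.93], 'dq': [-0.0, 0.0, 0.0, 0.0, -0.0, -0.0, -0.0], 'joint_efforts': [-0.01, -32.91, -8.76, -19.52, 0.01, -0.01, 0.0], 'ee_pos': [480.36, 167.73, 293.4], 'orientation': [-0.16, 3.14, 0.0], 'contact_force': [-0.42, -0.65, 0.45], 'moment': [-0.03, -0.07, 0.03], 'finger_force': 0.0, 'width': 28.16}
```

View pics/w2.png

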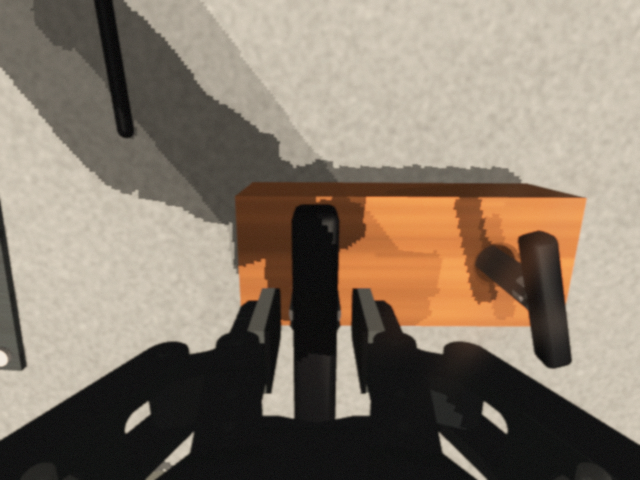

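The wrist picture shows the bar, cols 293–338 with its end at row 205, centred between the pads at cols 278 and 354. I'll finish closing and compute the offset along the bar.

Request:
{"api": "step_arm", "payload": {"targets": [0,0,0,0,255,0,0,0,0,255,0,0,0,0,255,0,0,0,0,255]}}

```text
clock: 3.6
ee_pos: [480.5, 167.8, 293.5]
orientation: [-0.164, 3.136, 0.0]
contact_force: [0.2, -0.5, 5.5]
width: 14.9
finger_force: 58.8
```

```bash
python3 - <<'E'
from h import *
s=env.get_state();im=env.snapshot("wrist")[:,:,::-1].copy();cv2.imwrite("pics/w3.png",im)
print({k:np.round(s[k],2).tolist() for k in("ee_pos","orientation","contact_force","moment","width","finger_force")})
c=cam("wrist",s);col=im[195:240,316].max(1);print(col.tolist())
T=Ro.from_rotvec(s["orientation"]).as_matrix()
for v in(203,205,207,209):
    for z in(140,130,120):
        print(v,z,(T.T@(plane(c,[316,v],z)[0]-s["ee_pos"])).round(1))
print(im[260,270:360].max(1).tolist())
E
```

```text
{'ee_pos': [480.52, 167.75, 293.46], 'orientation': [-0.16, 3.14, 0.0], 'contact_force': [0.25, -0.45, 5.54], 'moment': [-0.2, 0.05, -0.03], 'width': 14.95, 'finger_force': 58.8}
[107, 146, 174, 182, 180, 177, 157, 121, 89, 69, 38, 12, 12, 12, 10, 9, 15, 11, 11, 14, 19, 16, 15, 13, 15, 13, 10, 15, 14, 15, 12, 9, 13, 16, 15, 16, 13, 13, 17, 10, 14, 14, 16, 16, 11]
203 140 [ 47.6   0.2 153.4]
203 130 [ 45.8   0.2 163.4]
203 120 [ 44.    0.2 173.4]
205 140 [ 46.9   0.2 153.4]
205 130 [ 45.1   0.2 163.4]
205 120 [ 43.2   0.2 173.4]
207 140 [ 46.3   0.2 153.4]
207 130 [ 44.4   0.2 163.4]
207 120 [ 42.5   0.2 173.4]
209 140 [ 45.6   0.2 153.4]
209 130 [ 43.7   0.2 163.4]
209 120 [ 41.7   0.2 173.4]
[98, 99, 98, 99, 97, 97, 100, 98, 97, 99, 96, 101, 100, 100, 101, 102, 100, 99, 98, 97, 98, 92, 72, 45, 18, 15, 16, 17, 9, 15, 14, 14, 14, 17, 16, 13, 16, 16, 17, 13, 11, 14, 12, 11, 14, 14, 13, 16, 13, 16, 13, 16, 12, 15, 13, 15, 13, 7, 14, 13, 12, 13, 13, 12, 11, 12, 12, 17, 43, 114, 181, 214, 220, 222, 222, 224, 223, 223, 224, 224, 223, 222, 222, 223, 223, 225, 223, 222, 223, 223]
```

Gripped (58.8 N). The key's centre is about 1 mm along tool +x from the grasp point. I'll lift it out and move to a viewpoint 60 mm short of the bore.

Request:
{"api": "step_arm", "payload": {"targets": [0,0,-5,0,255,0,0,-25,0,255,0,0,-50,0,255,0,0,-80,0,255,0,0,-110,0,255,-4,-35,-120,0,255,-9,-80,-120,0,255,-14,-125,-120,0,255,-19,-170,-120,0,255,-24,-215,-120,0,255]}}

```text
clock: 4.65
ee_pos: [525.9, -45.6, 411.7]
orientation: [0.164, -3.135, -0.0]
contact_force: [0.7, 0.4, -3.4]
width: 15.2
finger_force: 59.0
```

Request:
{"api": "step_arm", "payload": {"targets": [-4,-40,0,0,255,-7,-58,0,0,255,-7,-58,0,0,255,-7,-58,0,0,255]}}

```text
clock: 5.05
ee_pos: [539.1, -99.7, 411.9]
orientation: [0.165, -3.135, -0.004]
contact_force: [-1.0, 1.2, -2.3]
width: 14.9
finger_force: 59.0
```

```bash
python3 - <<'E'
from h import *
s=env.get_state();im=env.snapshot("wrist")[:,:,::-1].copy();cv2.imwrite("pics/w4.png",im)
import pickle;pickle.dump(s,open("w4.pkl","wb"))
print({k:np.round(s[k],2).tolist() for k in("clock","ee_pos","orientation","contact_force","moment","width","finger_force","q")})
E
```

```text
{'clock': 5.05, 'ee_pos': [539.06, -99.68, 411.91], 'orientation': [0.17, -3.14, -0.0], 'contact_force': [-0.97, 1.23, -2.26], 'moment': [0.1, 0.01, 0.05], 'width': 14.89, 'finger_force': 59.04, 'q': [0.8, 0.45, -0.93, 1.48, 0.36, 1.4, 1.53]}
```

View pics/w4.png

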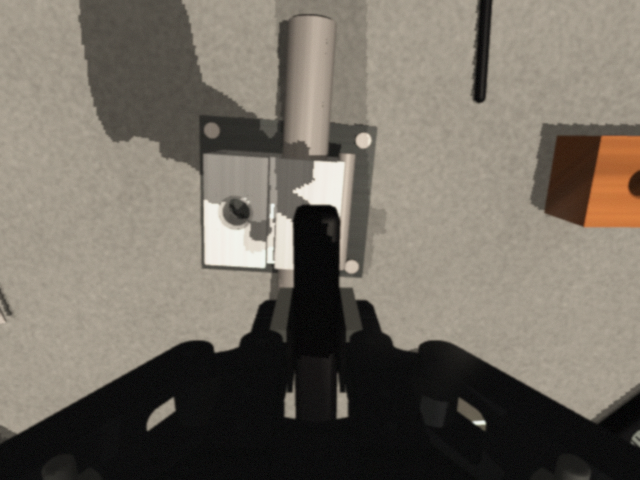

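The bore's dark disc is at about (236,211) on the ear, which spans (203,153) to (268,268). I'll zoom in on it.

```bash
python3 - <<'E'
from h import *
im=cv2.imread("pics/w4.png")[180:245,200:275]
cv2.imwrite("pics/w4c.png",cv2.resize(im,None,fx=8,fy=8,interpolation=cv2.INTER_CUBIC))
E
```

```text
(no output)
```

View pics/w4c.png

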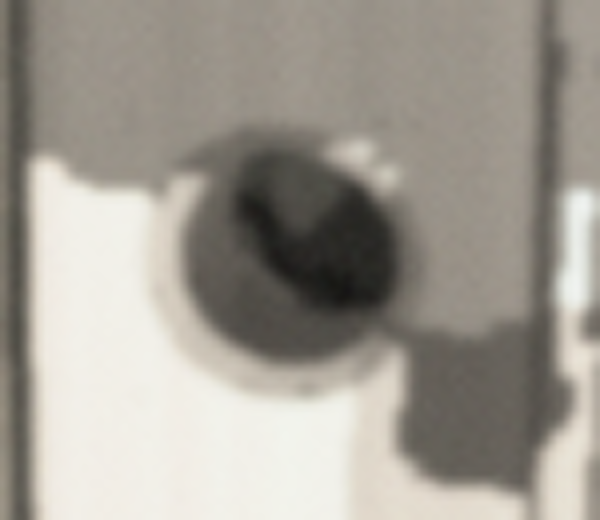

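The crop shows the chamfer's outer circle, spanning x 152–425 and y 125–397, so its centre in the full picture is about (235.6,212.2). The inner rim's centre is at about (236.0,211.6), 3 mm lower.

```bash
python3 - <<'E'
from h import *
import pickle
s=pickle.load(open("w4.pkl","rb"));c=cam("wrist",s)
T=Ro.from_rotvec(s["orientation"]).as_matrix()
for uv,z in(((235.6,212.1),75),((236,211.6),72)):
    p=plane(c,uv,z)[0];print(p.round(1),(T.T@(p-s["ee_pos"])).round(1))
# ear corners / edges for a check on clamp yaw, top camera bore by centre of the outer rim
s2=env.get_state();print(np.round(s2["ee_pos"],2),np.round(s2["orientation"],4),np.round(s2["contact_force"],2),T.round(4).tolist())
E
```

```text
[ 537.9 -163.6   75. ] [  7.3 -64.3 336.8]
[ 538.1 -163.8   72. ] [  7.1 -64.6 339.8]
[539.06 -98.44 412.33] [ 0.1689 -3.1359 -0.0037] [ 0.79  0.77 -3.41] [[-0.9945, -0.105, -0.002], [-0.105, 0.9945, 0.0024], [0.0017, 0.0026, -1.0]]
```

Request:
{"api": "step_arm", "payload": {"targets": [4,-15,20,0,255,7,-30,40,0,255,7,-30,45,0,255,7,-30,45,0,255,7,-30,45,0,255,7,-30,45,0,255]}}

```text
clock: 5.7
ee_pos: [536.1, -129.3, 369.1]
orientation: [-0.168, 3.134, 0.0]
contact_force: [0.2, 0.4, -2.1]
width: 14.9
finger_force: 59.0
```

```bash
python3 - <<'E'
from h import *
s=env.get_state();im=env.snapshot("wrist")[:,:,::-1].copy();cv2.imwrite("pics/w5.png",im)
import pickle;pickle.dump(s,open("w5.pkl","wb"))
print({k:np.round(s[k],3).tolist() for k in("clock","ee_pos","orientation","contact_force","moment","width")})
K,R,C=cam("wrist",s);p=np.array([537.9,-163.6,75]);d=R.T@(p-C);u,v=K[0]*d[0]/d[2]+K[2],K[1]*d[1]/d[2]+K[3]
print(u,v);x0,y0=int(u)-38,int(v)-33
cv2.imwrite("pics/w5c.png",cv2.resize(im[y0:y0+66,x0:x0+76],None,fx=8,fy=8,interpolation=cv2.INTER_CUBIC));print(x0,y0)
E
```

```text
{'clock': 5.7, 'ee_pos': [536.142, -129.328, 369.108], 'orientation': [-0.168, 3.134, 0.0], 'contact_force': [0.213, 0.43, -2.138], 'moment': [0.018, -0.017, 0.024], 'width': 14.907}
266.64095461780977 230.7274944035039
228 197
```

View pics/w5c.png

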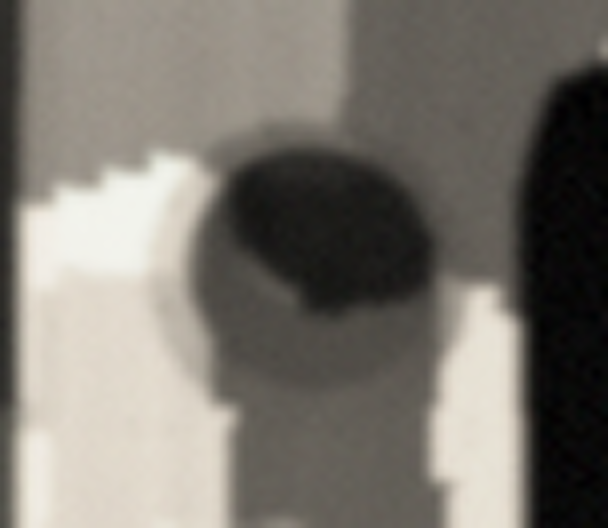

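The crop shows the chamfer's outer circle centred at (307,276), which is about (265.9,231.1) in the full picture. That is within 1 px of the prediction.

```bash
python3 - <<'E'
from h import *
import pickle
s=pickle.load(open("w5.pkl","rb"));c=cam("wrist",s);im=cv2.imread("pics/w5.png")
T=Ro.from_rotvec(s["orientation"]).as_matrix()
for uv,z in(((265.9,231.1),75),((266.6,230.3),72)):
    p=plane(c,uv,z)[0];print(p.round(1),(T.T@(p-s["ee_pos"])).round(1))
s2=env.get_state();print(np.round(s2["ee_pos"],2))
print(im[150:260,318].max(1).tolist())
for v in(190,200,210,220):print(v,(T.T@(plane(c,[317,v],216)[0]-s["ee_pos"])).round(1))
E
```

```text
[ 538.2 -164.1   75. ] [  2.4 -34.8 294.1]
[ 538.4 -164.    72. ] [  2.2 -34.7 297.1]
[ 536.08 -129.73  368.98]
[47, 47, 47, 52, 48, 52, 50, 53, 53, 54, 57, 59, 69, 74, 74, 73, 76, 74, 78, 87, 99, 102, 101, 104, 103, 102, 103, 104, 104, 104, 105, 105, 104, 106, 105, 105, 102, 104, 106, 103, 103, 102, 104, 105, 104, 105, 104, 104, 103, 108, 120, 144, 156, 149, 121, 67, 22, 7, 2, 5, 7, 8, 9, 6, 7, 9, 12, 8, 11, 9, 8, 9, 7, 10, 12, 10, 12, 9, 15, 6, 12, 11, 12, 8, 13, 8, 11, 14, 9, 13, 5, 12, 11, 8, 10, 13, 6, 7, 12, 10, 10, 11, 9, 10, 9, 10, 9, 11, 9, 12]
190 [ 51.8   0.5 153. ]
200 [ 48.6   0.5 153. ]
210 [ 45.4   0.5 153. ]
220 [ 42.1   0.5 153. ]
```

Request:
{"api": "step_arm", "payload": {"targets": [1,-17,0,0,255,1,-34.6,0,0,255,1,-34.6,5,0,255,1,-34.6,10,0,255,1,-34.6,14,0,255,1,-34.6,16,0,255,1,-34.6,17,0,255,1,-34.6,18,0,255,1,-34.6,18,0,255]}}

```text
clock: 6.65
ee_pos: [538.1, -165.3, 349.4]
orientation: [0.165, -3.137, -0.001]
contact_force: [1.0, 0.1, -3.1]
width: 15.0
finger_force: 59.2
```

Request:
{"api": "step_arm", "payload": {"targets": [0,0,0,0,255,0,0,0,0,255,0,0,0,0,255]}}

```text
clock: 6.95
ee_pos: [538.1, -165.5, 349.6]
orientation: [0.164, -3.137, -0.001]
contact_force: [0.0, -0.2, -3.7]
width: 15.0
finger_force: 59.6
```

Request:
{"api": "step_arm", "payload": {"targets": [-1.3,1.1,0,0,255,-1.3,1.1,0,0,255,-1.3,1.1,2,0,255,-1.3,1.1,4,0,255,-1.3,1.1,4,0,255]}}

```text
clock: 7.45
ee_pos: [539.3, -164.7, 345.3]
orientation: [0.164, -3.137, 0.0]
contact_force: [-0.1, 0.0, -3.0]
width: 14.9
finger_force: 59.1
```

Request:
{"api": "step_arm", "payload": {"targets": [0,0.3,2,0,255,0,0.3,4,0,255,0,0.3,6,0,255,0,0.3,8,0,255,0,0.3,8,0,255]}}

```text
clock: 7.95
ee_pos: [539.2, -164.4, 337.3]
orientation: [0.164, -3.137, -0.0]
contact_force: [-0.4, -0.1, -3.1]
width: 14.6
finger_force: 59.0
```

Request:
{"api": "step_arm", "payload": {"targets": [0,0,3,0,255,0,0,6,0,255,0,0,8,0,255,0,0,9,0,255,0,0,10,0,255,0,0,10,0,255]}}

```text
clock: 8.55
ee_pos: [539.3, -164.2, 327.5]
orientation: [0.164, -3.137, -0.0]
contact_force: [-0.6, 0.2, -2.9]
width: 14.9
finger_force: 59.1
```

Request:
{"api": "step_arm", "payload": {"targets": [0,0,1,0,255,0,0,2,0,255,0,0,3,0,255,0,0,3,0,255]}}

```text
clock: 8.95
ee_pos: [539.6, -164.1, 325.3]
orientation: [-0.164, 3.136, -0.001]
contact_force: [-1.2, 0.4, -0.4]
width: 14.8
finger_force: 59.6
```

Request:
{"api": "step_arm", "payload": {"targets": [0,0,1,0,255,0,0,2,0,255,0,0,2,3,255,0,0,2,6,255,0,0,2,9,255,0,0,2,12,255,0,0,2,15,255,0,0,2,15,255]}}

```text
clock: 9.75
ee_pos: [540.3, -163.7, 325.1]
orientation: [0.247, 3.127, -0.001]
contact_force: [-2.5, 0.3, 7.7]
width: 15.0
finger_force: 60.5
```

Request:
{"api": "step_arm", "payload": {"targets": [0.4,-0.3,0,3,255,0.8,-0.5,0,6,255,0.8,-0.6,0,9,255,0.8,-0.7,0,12,255,0.8,-0.8,0,15,255,0.8,-0.8,0,15,255]}}

```text
clock: 10.35
ee_pos: [539.6, -164.2, 324.9]
orientation: [0.653, 3.068, 0.001]
contact_force: [-0.9, 0.3, 5.8]
width: 15.1
finger_force: 60.4
```

Request:
{"api": "step_arm", "payload": {"targets": [0,-0.1,0.3,3,255,0,-0.1,0.3,6,255,0,-0.2,0.3,9,255,0,-0.3,0.3,12,255,0,-0.3,0.3,15,255,0,-0.3,0.3,15,255]}}

```text
clock: 10.95
ee_pos: [538.5, -164.6, 322.0]
orientation: [1.048, 2.962, 0.002]
contact_force: [0.8, 0.4, -3.0]
width: 14.9
finger_force: 59.5
```

The key dropped: z is 322.0 and the force is back to the key's weight. Lowering gently.

Request:
{"api": "step_arm", "payload": {"targets": [0,0,1,0,255,0,0,2,0,255,0,0,3,0,255,0,0,4,0,255,0,0,4,0,255]}}

```text
clock: 11.45
ee_pos: [538.4, -164.8, 318.3]
orientation: [-1.048, -2.961, -0.001]
contact_force: [0.7, 1.1, -2.6]
width: 14.8
finger_force: 60.2
```

Request:
{"api": "step_arm", "payload": {"targets": [0,0,1,0,255,0,0,2,0,255,0,0,3,0,255,0,0,4,0,255,0,0,4,0,255]}}

```text
clock: 11.95
ee_pos: [538.4, -164.9, 314.3]
orientation: [1.049, 2.961, 0.001]
contact_force: [1.4, 2.3, -2.9]
width: 14.9
finger_force: 60.6
```

Request:
{"api": "step_arm", "payload": {"targets": [0,0,0.7,0,255,0,0,1.4,0,255,0,0,2,0,255,0,0,2,0,255]}}

```text
clock: 12.35
ee_pos: [538.6, -164.9, 313.5]
orientation: [1.048, 2.96, 0.0]
contact_force: [-0.1, 3.1, 4.6]
width: 15.1
finger_force: 61.1
```

Home: z is 313.5 (12 mm below the head) and the floor is carrying load. Now turning clockwise while watching the moment.

Request:
{"api": "step_arm", "payload": {"targets": [0.4,0.5,0,0,255,0.4,0.4,0,4,255,0.4,0.3,0,8,255,0.4,0.2,0,12,255,0.4,0.1,0,16,255,0.5,0.1,0,20,255,0.5,0.1,0,20,255]}}

```text
clock: 13.05
ee_pos: [538.6, -164.6, 313.5]
orientation: [1.545, 2.732, 0.001]
contact_force: [-0.4, 2.4, 5.2]
width: 15.0
finger_force: 61.4
```

```bash
cat > p.py <<'E'
from h import *
s=env.get_state();T=Ro.from_rotvec(s["orientation"]).as_matrix()
print({k:np.round(s[k],2).tolist() for k in("clock","ee_pos","contact_force","moment","q")},"yaw",np.degrees(np.arctan2(T[1,0],T[0,0])).round(2))
E
python3 p.py
```

```text
{'clock': 13.05, 'ee_pos': [538.55, -164.64, 313.48], 'contact_force': [-0.37, 2.41, 5.16], 'moment': [0.84, -0.16, 0.14], 'q': [0.71, 0.47, -0.62, 1.6, 0.29, 1.16, 0.57]} yaw 121.02
```

Request:
{"api": "step_arm", "payload": {"targets": [0,0,0,3,255,0,-0.1,0,6,255,0,-0.1,0,9,255,0,-0.2,0,12,255,0,-0.2,0,15,255,0,-0.2,0,15,255]}}

```text
clock: 13.65
ee_pos: [538.5, -164.6, 313.5]
orientation: [1.887, 2.508, 0.002]
contact_force: [0.9, 2.7, 5.2]
width: 15.0
finger_force: 61.0
```

```bash
python3 p.py
```

```text
{'clock': 13.65, 'ee_pos': [538.52, -164.64, 313.49], 'contact_force': [0.92, 2.66, 5.18], 'moment': [0.78, -0.26, 0.07], 'q': [0.67, 0.46, -0.56, 1.6, 0.26, 1.15, 0.33]} yaw 106.08
```

Request:
{"api": "step_arm", "payload": {"targets": [0,0,0,2,255,0,-0.1,0,4,255,0,-0.1,0,6,255,0,-0.1,0,6,255]}}

```text
clock: 14.05
ee_pos: [538.5, -164.6, 313.5]
orientation: [2.015, 2.407, 0.002]
contact_force: [0.8, 3.7, 4.7]
width: 15.0
finger_force: 60.9
```

```bash
python3 p.py
```

```text
{'clock': 14.05, 'ee_pos': [538.47, -164.62, 313.51], 'contact_force': [0.85, 3.72, 4.73], 'moment': [0.81, -0.28, 0.14], 'q': [0.66, 0.46, -0.54, 1.6, 0.25, 1.15, 0.24]} yaw 100.11
```

Request:
{"api": "step_arm", "payload": {"targets": [0,0,0,2,255,0,0,0,4,255,0,0,0,4,255]}}

```text
clock: 14.35
ee_pos: [538.5, -164.6, 313.5]
orientation: [2.098, 2.335, 0.002]
contact_force: [0.9, 3.3, 4.9]
width: 14.6
finger_force: 60.8
```

```bash
python3 p.py
```

```text
{'clock': 14.35, 'ee_pos': [538.49, -164.62, 313.51], 'contact_force': [0.9, 3.3, 4.93], 'moment': [0.82, -0.23, 0.22], 'q': [0.65, 0.45, -0.52, 1.6, 0.24, 1.15, 0.17]} yaw 96.11
```

Request:
{"api": "step_arm", "payload": {"targets": [0,0,0,1.5,255,0,0,0,3,255,0,0,0,3,255]}}

```text
clock: 14.65
ee_pos: [538.5, -164.6, 313.5]
orientation: [2.158, 2.279, 0.003]
contact_force: [0.9, 2.7, 5.8]
width: 14.8
finger_force: 60.8
```

```bash
python3 p.py
```

```text
{'clock': 14.65, 'ee_pos': [538.48, -164.63, 313.49], 'contact_force': [0.86, 2.68, 5.77], 'moment': [0.81, -0.34, 0.18], 'q': [0.64, 0.45, -0.51, 1.6, 0.24, 1.15, 0.13]} yaw 93.12
```

Request:
{"api": "step_arm", "payload": {"targets": [0,0,0,1.5,255,0,0,0,3,255,0,0,0,3,255]}}

```text
clock: 14.95
ee_pos: [538.5, -164.6, 313.5]
orientation: [2.217, 2.222, 0.003]
contact_force: [1.1, 3.5, 5.5]
width: 15.1
finger_force: 60.8
```

```bash
python3 p.py
```

```text
{'clock': 14.95, 'ee_pos': [538.48, -164.64, 313.48], 'contact_force': [1.13, 3.47, 5.47], 'moment': [0.82, -0.28, 0.16], 'q': [0.63, 0.45, -0.5, 1.6, 0.23, 1.15, 0.08]} yaw 90.12
```

Request:
{"api": "step_arm", "payload": {"targets": [0,0,0,1.5,255,0,0,0,3,255,0,0,0,3,255]}}

```text
clock: 15.25
ee_pos: [538.5, -164.6, 313.5]
orientation: [2.274, 2.164, 0.003]
contact_force: [0.8, 3.6, 5.5]
width: 15.3
finger_force: 61.7
```

```bash
python3 p.py
```

```text
{'clock': 15.25, 'ee_pos': [538.5, -164.58, 313.5], 'contact_force': [0.84, 3.57, 5.55], 'moment': [0.78, -0.33, 0.29], 'q': [0.62, 0.45, -0.49, 1.6, 0.23, 1.15, 0.03]} yaw 87.15
```

Request:
{"api": "step_arm", "payload": {"targets": [0,0,0,1,255,0,0,0,2,255,0,0,0,2,255]}}

```text
clock: 15.55
ee_pos: [538.5, -164.5, 313.5]
orientation: [2.31, 2.125, 0.003]
contact_force: [1.2, 3.5, 5.6]
width: 14.8
finger_force: 64.5
```

```bash
python3 p.py
```

```text
{'clock': 15.55, 'ee_pos': [538.55, -164.47, 313.5], 'contact_force': [1.23, 3.55, 5.6], 'moment': [0.8, -0.34, 0.53], 'q': [0.62, 0.45, -0.48, 1.6, 0.22, 1.15, -0.0]} yaw 85.23
```

Stop reached: the moment climbed to 0.53 N m against about 0.15 N m of friction. I'll unwind the load, let go and withdraw upward.

Request:
{"api": "step_arm", "payload": {"targets": [0.3,0,-0.8,-1.5,255,0.6,0,-1.5,-3.5,255,0.6,0,-1.5,-3.5,255,0.6,0,-1.5,-3.5,100,0.6,0,-1.5,-3.5,0,0.6,0,-1.5,-3.5,0,0.6,0,-1.5,-3.5,0,0.6,0,-1.5,-3.5,0,0.6,0,-1.5,-3.5,0,0.6,0,-1.5,-3.5,0]}}

```text
clock: 16.55
ee_pos: [537.7, -164.3, 313.9]
orientation: [2.251, 2.192, -0.0]
contact_force: [0.0, 0.3, -0.9]
width: 85.4
finger_force: 0.0
```

```bash
python3 p.py
```

```text
{'clock': 16.55, 'ee_pos': [537.72, -164.31, 313.92], 'contact_force': [0.03, 0.32, -0.87], 'moment': [0.04, -0.02, -0.04], 'q': [0.63, 0.45, -0.5, 1.6, 0.23, 1.15, 0.05]} yaw 88.48
```

Request:
{"api": "step_arm", "payload": {"targets": [0,0,-5,0,0,0,0,-20,0,0,0,0,-45,0,0,0,0,-75,0,0,0,0,-105,0,0,0,0,-110,0,0,0,0,-110,0,0,0,0,-110,0,0]}}

```text
clock: 17.35
ee_pos: [537.4, -164.3, 422.8]
orientation: [-2.249, -2.191, 0.002]
contact_force: [-1.1, -0.0, -1.1]
width: 85.3
finger_force: 0.0
```

```bash
python3 p.py; python3 - <<'E'
from h import *
im=env.snapshot("scene")[:,:,::-1];w=env.snapshot("wrist")[:,:,::-1]
a=cv2.resize(im[90:330,150:470],(400,300));b=cv2.resize(w,(400,300))
cv2.imwrite("pics/end.png",np.hstack([a,b]))
E
```

```text
{'clock': 17.35, 'ee_pos': [537.39, -164.29, 422.77], 'contact_force': [-1.1, -0.03, -1.15], 'moment': [-0.02, 0.04, 0.03], 'q': [0.63, 0.37, -0.51, 1.43, 0.18, 1.39, 0.09]} yaw 88.49
```

View pics/end.png

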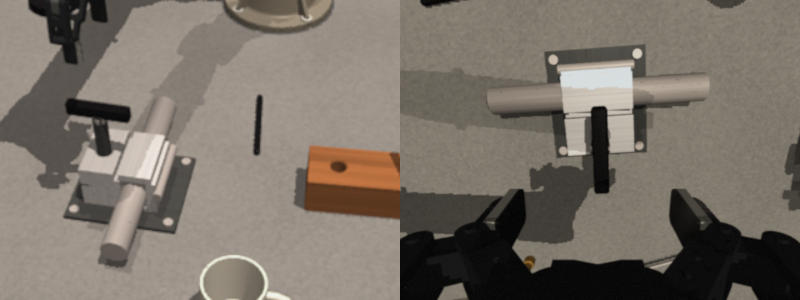

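The picture shows the key standing upright in the ear, with the open gripper clear above it and the mug undisturbed. Handing in.

```bash
python3 -c "
from cell import env
print(env.close_job())"
```

```text
the job is handed in; nothing more can be done
None
```

The job is handed in, with no verdict returned: the larger key stands upright and released, fully home in the screw (12 mm below first contact with the screw head). The screw was turned clockwise until the moment climbed to 0.53 N m at its stop, about 17 s in.

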